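Secure the test gauge in its case: retaining bar, then lid

TASK

Make the boxed pressure gauge ready for transport. From the two padded aluminium bars standing in the steel rack take the shorter one, the one that fits inside the wooden gauge case, and lay it flat across the gauge so that it lies fully down in the notches of both black saddle blocks; let go of it, then swing the lid over and press its front edge down until the spring catch has snapped over it and the lid is fully shut. Leave the longer bar standing in the rack, do not press on the gauge, and leave the other things on the table where they are.

Things in the scene. Friction and masses are not known exactly. Their poses are not given: they have to be found in the camera images.
- gauge_case: Open beech instrument case, fixed to the table, outside 170 (x from -90 to 80) x 184 (y) x 66 mm high, walls and floor 6 mm; origin on the table under it, +x from the front wall (spring catch at its middle) to the back rim (lid hinge), z up. The gauge lies in it in foam between two black saddle blocks that stand on the floor near the left and right walls.
- case_seat (a point): Where the middle (centre of the section) of the seated bar belongs: case frame (-30, 0, 52) mm, axes of the case; the bar lies along y, with about 6 mm of play to the side wall at each end. In front of the bar 43 mm are free to the front wall (rim at z = 66 mm), behind it 85 mm; above, only the open lid stands at the back.
- saddle_left (a point): Middle of the notch floor of the left saddle, case frame (-30, 61, 43) mm, axes of the case. Block 56 (x) x 30 (y) mm; its notch runs along y, 26 mm wide (x), open at the top; cheeks 18 mm high on both sides (up to z = 61 mm), the top 6 mm flared to 33 mm as a lead-in. No finger fits in beside the bar there: the bar is held between the blocks to lay it in.
- saddle_right (a point): The same for the right saddle, case frame (-30, -61, 43) mm.
- case_hinge (a point): Middle of the lid's hinge axis, case frame (80, 0, 66) mm; the axis runs along the case's y.
- case_lid (a joint): Lid angle in rad: 0 shut, 1.57 upright, stop at 2.0; starts at 1.75 to 1.95. A stiff hinge (0.4 N m) holds the lid wherever it is left; moving its front edge takes 2 to 5 N. At about 0.055 rad its nose meets the catch; 8 to 18 N pressed down on the front edge snaps it past (below 0.03), to the stop at 0. A bar not down in the notches keeps it from shutting.
- lid_edge (a point): Place to push and press: on the lid's outer face, middle of its width, 4 mm from the front edge, 166 mm from the hinge axis, 14 mm off the plane through it; x of its axes points to the hinge, z out of the outer face. Lid: wooden board 170 x 184 x 14 mm, with a 3 mm felt pad inside; shut, its outer face is at z = 80 mm.
- bar_rack: Holder for the bars, fixed to the table: steel plate 134 (x) x 118 mm (y from -65 to +53) with two grey rectangular tubes at x = -35 and +35 mm, both slanting 30 deg from vertical towards the rack's +y. Tubes 33 (x) x 29 mm outside, 27 x 23 inside, 105 mm long, lower end at y -40, z 13, upper end at y 12, z 104 mm. Bars are drawn out along the slant by 110 mm or more. Origin under the plate.
- short_bar: Aluminium retaining bar, 160 (y) x 22 wide (x) x 18 mm thick (z), about 0.17 kg, with a black rubber sleeve round its middle; stands in one of the two tubes (either), upper 58 mm showing. Origin: centre of its lower end face; y runs up along the bar, x lies along the rack's x. Its two broad faces are alike; one of them must lie down in the notches.
- short_bar_mid (a point): Centre of the short bar, 80 mm along its y axis from the body's origin; axes of the bar.
- long_bar: The other bar, the same but 200 mm long (upper 98 mm showing), for another case; origin: centre of its lower end, y up along it. Too long for this case; stays in the rack.
- gauge: Round black pressure gauge with a brass stem, 99 x 67 x 33 mm, lying on its back in the foam nest in the case under the place of the bar; origin under its middle, x from stem to dial. Its top is 4 mm below the seated bar.
- torch: Black pocket torch lying, 31 x 103 (y) x 31 mm; origin under its middle.
- pliers: Pliers lying, 54 x 162 (y) x 12 mm; origin under the middle.
- adapter: Steel thread adapter standing, 32 x 34 x 52 mm; origin under its middle.
- tee_fitting: Tube tee lying, 44 x 64 (y) x 26 mm; origin under its middle.
- marker: Marker pen lying, 17 x 135 (y) x 16 mm; origin under its middle.
- wrench: Open-end wrench lying, 37 x 165 (y) x 7 mm; origin under its middle.
- hex_key: Hex key lying, 38 x 104 (y) x 6 mm; origin under its middle.
- screwdriver: Screwdriver lying, 27 x 210 (y) x 26 mm; origin under its middle.

How it is judged:
By the outcome, as a careful person would: the job done as asked, in the order asked, and still so for the second after the job is handed in, with the robot touching nothing.
It also fails if it takes over 72 s, if anything falls off the work surface, if the arm or the gripper's body presses on something with over 40 N, if the wrist force passes 120 N, or if a joint passes its speed limit or range.

ROBOT

A 6-joint arm with a two-finger parallel gripper is mounted at the origin on a cart in front of the work surface, level with it; the furniture and walls round the work are solid. World frame = base frame: x ahead of the robot, y to its left, z up, the work surface at z = 0. Lengths are in m, angles in rad, forces in N, time in s.
With the tool pointing down it reaches from about 0.375 to 0.975 m from the base axis. Payload 3.8 kg.
Tool frame: the origin (TCP) lies midway between the tips of the shut fingers; the grasp point (between the pads) lies 19 mm behind it; z points along the fingers, y is the line along which they close (so a half turn about z gives the same grasp; the last joint's range is limited). The gripper opens to 85 mm and grips with 20 to 120 N. Pads are 22 mm wide; open, the fingers measure 114 mm over their backs; the gripper's body (76 mm by 85 mm) begins 54 mm behind the grasp point. The pads swing forward as they close: fully open they stand 13 mm farther back than shut.
Start: joints at [1.3, 0.264, 1.604, -0, 1.274, -0.037], TCP at [0.156, 0.657, 0.231] pointing down, gripper open.
Joint ranges: [-2.63, 2.63], [-0.94, 2.18], [0.31, 2.57], [-1.31, 4.45], [0, 2.66], [-2.55, 2.55]. Speed limits (rad/s): [2.57, 2.57, 3.14, 3.14, 3.14, 3.14].

INTERFACE

Orientations are given as a rotation vector (axis times angle).
In Python, from workcell import bot gives the robot as it stands.
- The arm moves only by the tool step_arm, never from a script. Its argument "motion" is a list of rows, each a list of 5 numbers: the finger opening in cm, from 0 to 8.54, then the shift along the tool's x, y, z in cm, then the turn about the tool's z in degrees. In form: [[claw, dx, dy, dz, twist], ...]. A call has 1 to 20 rows; each row is the pose to reach, as a shift and turn from the pose commanded when the call began, along the tool's axes at that moment; what a row does not reach only later rows make up. A row lasts 1/10 s, in which the tool goes at most 50 mm and 8.59 degrees, less where a joint would pass 70% of its speed; a pose out of reach is approached as far as the arm can. A call with a gripper value outside its range is refused whole. The fingers move at their own pace and stop on an object; "force" is the grip in N (left out, the last holds). Time passes only in rows, so rows that repeat a pose let the fingers close. It gives the time, the measured TCP pose, the force, the opening and the grip force at its end, in the units of the state.
- bot.read_state(): the state, without advancing time (a new reading comes with each control period).
- bot.read_camera(name): name is "scene" or "side" or "wrist"; returns (picture, depth): 480x640x3 uint8, red, green, blue; 480x640 float32, m along the optical axis (not along the pixel's ray), 0 where there is no reading.
- bot.calibration(name): a dict with "mtx" (3x3 intrinsics, pixels), "k1" (the pictures are not rectified: a ray, as slopes to the right and down, at radius r is drawn at 1 + k1 r^2 times it, then the intrinsics apply), "origin" and "orientation" of the camera in the world; the wrist camera has in their place "T_tool_cam" (4x4, takes a point from camera to tool coordinates, whose origin is the TCP and whose axes are the flange's). Camera axes: x right, y up, looking along -z (the intrinsics and any distortion apply to the point x, -y, -z); pixel columns grow to the right and rows downward; lengths in m; the calibration is good to about 2 mm. A picture is of the moment at which its call begins: read the wrist's pose just before it. calibration takes no time and is no camera call.
- bot.finish_job(): hands the job in; it is judged then, once.
The state is a dict: "time": time; "q": joint angles; "joint_vel": joint speeds; "joint_torque": joint torques, N m; "tool_pos": TCP position; "tcp_rot": TCP orientation; "wrist_force": force on the tool from outside, world axes, zero at the start; "torque": the same for the moment, N m; "width": opening from 0.0 (shut) to 1.0 (fully open); "grip_force": force on a finger pad.
Only numpy, scipy, OpenCV 4.12 (cv2) and the standard library are available. Lean on these libraries where they do the work, as an engineer would, in place of code of your own. Each camera call takes 0.05 s, during which the arm holds its last target. There are 200 camera calls.

## Working session

There is one attempt and no reset: what is moved stays moved. The work goes in short steps, Python scripts to look and compute and a tool call to move; the robot and the scene stay as the last step left them, time stands still between calls to the robot, and variables do not carry over. Pictures are saved under pics/ and viewed, at most 13 in all, crops included, and the job is handed in when it is done.

Besides the shell and the picture viewer there is one more tool, called after ">>>" as a command line: name --pt "numbers of a row" for each row, then --argument value for the rest. step_arm: Moves the arm, as the interface text tells. Its arguments: {"type":"object","properties":{"motion":{"type":"array","items":{"type":"array","items":{"type":"number"}}},"force":{"type":"number"}},"required":["motion"]}

```bash
mkdir -p pics; ls; cat > h.py <<'E'
import numpy as np, cv2
from workcell import bot
from scipy.spatial.transform import Rotation as R
def campose(name):
    c=bot.calibration(name)
    if name=="wrist":
        s=bot.read_state(); T=np.eye(4); T[:3,:3]=R.from_rotvec(s["tcp_rot"]).as_matrix(); T[:3,3]=s["tool_pos"]
        T=T@np.array(c["T_tool_cam"])
    else:
        T=np.eye(4); o=np.array(c["orientation"]); T[:3,:3]=o if o.shape==(3,3) else R.from_rotvec(o).as_matrix(); T[:3,3]=c["origin"]
    return c,T
def snap(name):
    c,T=campose(name); im,d=bot.read_camera(name)
    np.savez(f"pics/{name}.npz",im=im,d=d,T=T,K=np.array(c["mtx"]),k1=c["k1"]); return im,d
def load(name):
    return np.load(f"pics/{name}.npz")
def slopes(z,uv):
    uv=np.asarray(uv,float).reshape(-1,1,2)
    return cv2.undistortPoints(uv,z["K"],np.array([float(z["k1"]),0,0,0])).reshape(-1,2)
def plane(z,uv,h):
    s=slopes(z,uv); T=z["T"]; r=np.c_[s[:,0],-s[:,1],-np.ones(len(s))]@T[:3,:3].T; o=T[:3,3]
    return o+r*((h-o[2])/r[:,2])[:,None]
def cloud(z):
    v,u=np.mgrid[0:480,0:640]; s=slopes(z,np.c_[u.ravel(),v.ravel()]); d=z["d"].ravel()
    p=np.c_[s[:,0]*d,-s[:,1]*d,-d]; P=p@z["T"][:3,:3].T+z["T"][:3,3]; P[d==0]=np.nan
    return P.reshape(480,640,3)
def proj(z,P):
    p=(np.asarray(P)-z["T"][:3,3])@z["T"][:3,:3]
    a=np.c_[p[:,0],-p[:,1],-p[:,2]]
    return cv2.projectPoints(a,np.zeros(3),np.zeros(3),z["K"],np.array([float(z["k1"]),0,0,0]))[0].reshape(-1,2)
E
python3 - <<'E'
from h import *
print(bot.calibration("wrist"),bot.calibration("scene"))
for n in ("scene","side"):
    im,d=snap(n); cv2.imwrite(f"pics/{n}0.png",im[:,:,::-1])
print(bot.read_state())
E
```

```text
pics
{'mtx': array([[379.4243035 ,   0.        , 319.03827931],
       [  0.        , 379.4243035 , 235.15247481],
       [  0.        ,   0.        ,   1.        ]]), 'k1': 0.018642844181421814, 'T_tool_cam': array([[-7.04971933e-04,  9.53739341e-01,  3.00633950e-01,
         7.65412341e-02],
       [ 9.99999725e-01,  6.03103789e-04,  4.31647621e-04,
         1.14059770e-03],
       [ 2.30365844e-04,  3.00634171e-01, -9.53739504e-01,
        -1.42085248e-01],
       [ 0.00000000e+00,  0.00000000e+00,  0.00000000e+00,
         1.00000000e+00]])} {'mtx': array([[460.22040302,   0.        , 313.27341367],
       [  0.        , 460.22040302, 240.10712782],
       [  0.        ,   0.        ,   1.        ]]), 'k1': 0.011700683958723493, 'origin': array([-0.19759198, -0.57938535,  0.65974518]), 'orientation': array([ 0.93347878, -0.43683332, -0.76984858])}
{'time': 0.1, 'q': array([ 1.30009947e+00,  2.64706305e-01,  1.60527319e+00, -2.94644131e-05,
        1.27371553e+00, -3.69531767e-02]), 'joint_vel': array([ 0.00190618, -0.00229468, -0.00325818,  0.00081094,  0.0012668 ,
        0.00157545]), 'joint_torque': array([-2.21815635e-04, -5.16710222e+01, -3.68590379e+01, -1.28597821e-04,
        6.38480647e-03, -3.58778095e-05]), 'tool_pos': array([0.15620749, 0.65597388, 0.23004803]), 'tcp_rot': array([-0.36628041, -3.11986913,  0.00326988]), 'wrist_force': array([0.35394022, 0.25374973, 0.0477304 ]), 'torque': array([0.0177255 , 0.03468185, 0.00777689]), 'grip_force': 0.0, 'width': 0.9991085735418805}
```

View pics/scene0.png

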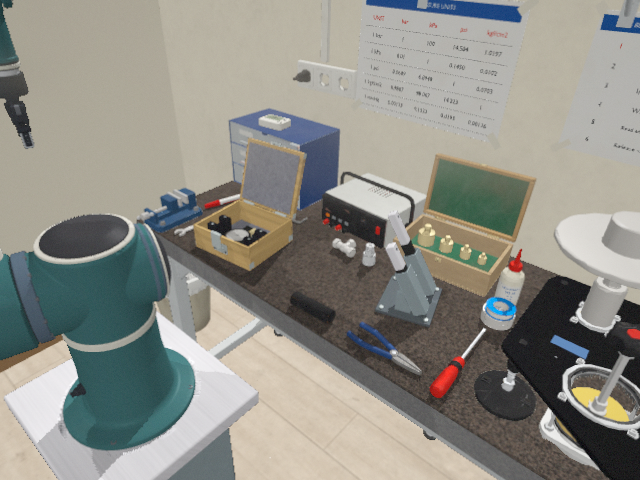

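View pics/side0.png

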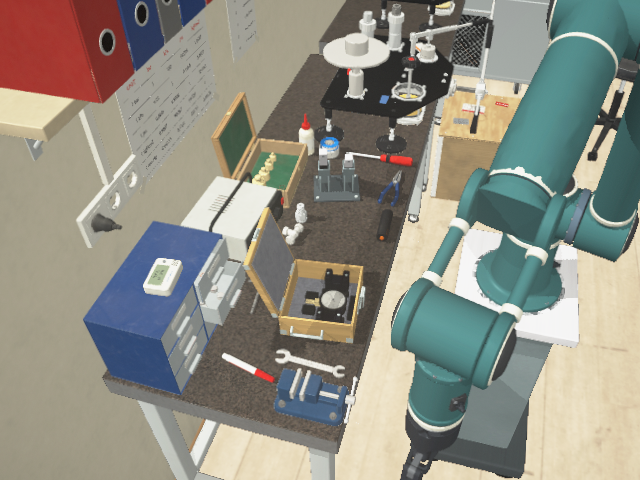

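The scene view has the case at (245,230) with its lid open towards the wall. The rack with both bars is at (405,280), with bar tops at about (397,222) and (393,250). The side view shows the case at (322,300) and the rack at (335,180).

```bash
python3 - <<'E'
from h import *
for n,box,rb in (("scene",(190,300,130,270),(370,445,205,330)),("side",(240,370,200,345),(305,365,140,205))):
    z=load(n); P=cloud(z); 
    u0,u1,v0,v1=box; Q=P[v0:v1,u0:u1].reshape(-1,3); Q=Q[np.isfinite(Q[:,0])]
    m=(Q[:,2]>.061)&(Q[:,2]<.071)
    r=Q[m]; print(n,"case rim",len(r),cv2.minAreaRect((r[:,:2]*1000).astype(np.float32)), r.min(0),r.max(0))
    hgh=Q[(Q[:,2]>.09)&(Q[:,2]<.3)]; print("lid",hgh.mean(0),hgh.min(0),hgh.max(0))
    u0,u1,v0,v1=rb; Q=P[v0:v1,u0:u1].reshape(-1,3); C=z["im"][v0:v1,u0:u1].reshape(-1,3)
    for zc in (0,.01,.02,.04,.06,.08,.1,.12,.14,.16,.18,.2): 
        m=(abs(Q[:,2]-zc)<.004); 
        if m.any(): print(zc,m.sum(),Q[m].min(0).round(3),Q[m].max(0).round(3))
E
python3 - <<'E'
import cv2
a=cv2.imread('pics/scene0.png');b=cv2.imread('pics/side0.png')
c=cv2.resize(a[195:335,360:460],None,fx=4,fy=4,interpolation=cv2.INTER_CUBIC)
d=cv2.resize(b[135:215,295:375],None,fx=5,fy=5,interpolation=cv2.INTER_CUBIC)
import numpy as np
o=np.zeros((560,800,3),np.uint8);o[:560,:400]=c;o[:400,400:800]=d
cv2.imwrite('pics/rack.png',o)
E
```

```text
scene case rim 856 ((584.755126953125, 473.9118957519531), (826.8814086914062, 252.62265014648438), 63.87705612182617) [0.34997312 0.11523479 0.06100282] [0.8802013  0.78950549 0.07095656]
lid [0.59830262 0.2701556  0.1644478 ] [0.53018267 0.13388412 0.09000869] [0.8024758  0.53084394 0.23396317]
0 2138 [ 0.415 -0.327 -0.004] [ 0.685 -0.045  0.004]
0.01 1095 [ 0.4   -0.301  0.006] [ 0.757 -0.06   0.014]
0.02 541 [ 0.485 -0.285  0.016] [ 0.883 -0.038  0.024]
0.04 468 [ 0.486 -0.275  0.036] [ 0.84  -0.036  0.044]
0.06 580 [ 0.487 -0.265  0.056] [ 0.831 -0.033  0.064]
0.08 325 [ 0.483 -0.255  0.076] [ 0.826 -0.03   0.084]
0.1 328 [ 0.48  -0.246  0.096] [ 0.827 -0.001  0.104]
0.12 95 [ 0.485 -0.222  0.116] [ 0.575 -0.179  0.124]
0.14 100 [ 0.48  -0.21   0.136] [ 0.575 -0.168  0.144]
0.16 64 [ 0.484 -0.199  0.156] [ 0.573 -0.158  0.164]
0.18 50 [ 0.54  -0.168  0.176] [ 0.565 -0.147  0.184]
side case rim 1014 ((536.5525512695312, 167.82586669921875), (255.9009552001953, 447.0332336425781), 55.18106460571289) [ 0.35228821 -0.06438121  0.06103431] [0.6915443  0.32152979 0.07098618]
lid [0.59551334 0.20290615 0.15264049] [ 0.53125273 -0.03092459  0.09005149] [0.74369517 0.32837961 0.23470411]
0 1531 [ 0.445 -0.487 -0.004] [ 0.675 -0.134  0.004]
0.01 856 [ 0.461 -0.479  0.006] [ 0.666 -0.137  0.014]
0.02 123 [ 0.475 -0.406  0.016] [ 0.672 -0.169  0.024]
0.04 140 [ 0.491 -0.412  0.036] [ 0.674 -0.187  0.044]
0.06 51 [ 0.492 -0.366  0.056] [ 0.676 -0.189  0.064]
0.08 31 [ 0.488 -0.246  0.077] [ 0.582 -0.187  0.084]
0.1 56 [ 0.483 -0.222  0.096] [ 0.585 -0.178  0.104]
0.12 28 [ 0.487 -0.208  0.116] [ 0.582 -0.169  0.123]
0.14 22 [ 0.486 -0.191  0.136] [ 0.567 -0.161  0.144]
0.16 22 [ 0.484 -0.195  0.156] [ 0.567 -0.151  0.163]
0.18 15 [ 0.544 -0.148  0.177] [ 0.563 -0.141  0.184]
```

View pics/rack.png

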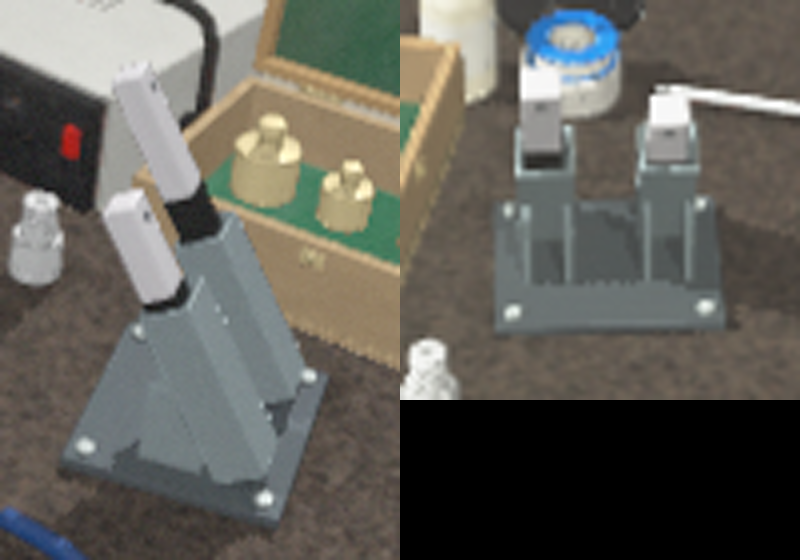

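```bash
python3 - <<'E'
from h import *
A=[]
o=np.zeros((480,800,3),np.uint8)
for i,(n,w) in enumerate((("scene",(190,310,130,270)),("side",(235,375,205,345)))):
    z=load(n); P=cloud(z); u0,u1,v0,v1=w
    Q=P[v0:v1,u0:u1].reshape(-1,3); Q=Q[np.isfinite(Q[:,0])]
    m=(Q[:,0]>.25)&(Q[:,0]<.75)&(Q[:,1]>.15)&(Q[:,1]<.6); Q=Q[m]
    sl=(abs(Q[:,2]-.066)<.004); A.append(Q[sl])
    for zz,cx in ((.066,0),(.15,400)):
        for p in Q[abs(Q[:,2]-zz)<.005]:
            c=int((.6-p[1])*800)+cx; r=int((.75-p[0])*800)+0
            if 0<=r<480 and cx<=c<cx+400:o[r,c]=(255,255,0) if i else (0,128,255)
for k in range(0,400,80): o[:,k]|=40;o[:,k+400]|=40;o[k,:]|=40
o=cv2.resize(o,(800,480)); cv2.imwrite("pics/td.png",o)
# rack: fit
for n,rb in (("scene",(370,445,205,330)),("side",(305,365,140,205))):
    z=load(n); P=cloud(z); u0,u1,v0,v1=rb; Q=P[v0:v1,u0:u1].reshape(-1,3)
    for lo,hi,l in ((.47,.53,"short"),(.53,.6,"long")):
        for zc in np.arange(.11,.2,.01):
            m=(abs(Q[:,2]-zc)<.004)&(Q[:,0]>lo)&(Q[:,0]<hi)&(Q[:,1]<-.13)&(Q[:,1]>-.25)
            if m.sum()>2: print(n,l,zc.round(3),m.sum(),Q[m].mean(0).round(4),np.ptp(Q[m],0).round(3))
E
```

```text
scene short 0.11 95 [ 0.498  -0.2243  0.1096] [0.032 0.03  0.008]
scene short 0.12 48 [ 0.4928 -0.2138  0.1199] [0.025 0.021 0.008]
scene short 0.13 51 [ 0.4906 -0.2077  0.1298] [0.027 0.023 0.008]
scene short 0.14 54 [ 0.4887 -0.202   0.1401] [0.026 0.022 0.008]
scene short 0.15 59 [ 0.4896 -0.1951  0.1505] [0.025 0.026 0.008]
scene short 0.16 12 [ 0.4922 -0.1958  0.1568] [0.018 0.006 0.002]
scene long 0.11 83 [ 0.5629 -0.2038  0.1096] [0.033 0.035 0.008]
scene long 0.12 47 [ 0.5586 -0.193   0.1196] [0.024 0.025 0.007]
scene long 0.13 45 [ 0.5585 -0.188   0.1297] [0.027 0.02  0.007]
scene long 0.14 46 [ 0.5571 -0.1818  0.1396] [0.026 0.022 0.008]
scene long 0.15 42 [ 0.5539 -0.1758  0.1502] [0.025 0.022 0.007]
scene long 0.16 52 [ 0.5529 -0.1705  0.1599] [0.029 0.021 0.008]
scene long 0.17 51 [ 0.5506 -0.165   0.1703] [0.027 0.022 0.008]
scene long 0.18 50 [ 0.5493 -0.1594  0.1799] [0.025 0.021 0.008]
scene long 0.19 46 [ 0.5517 -0.155   0.1891] [0.023 0.019 0.007]
side short 0.11 18 [ 0.5014 -0.2118  0.1091] [0.03  0.04  0.006]
side short 0.12 14 [ 0.4998 -0.2001  0.1196] [0.024 0.014 0.007]
side short 0.13 13 [ 0.4975 -0.1923  0.1296] [0.026 0.02  0.008]
side short 0.14 11 [ 0.4936 -0.186   0.1403] [0.017 0.009 0.007]
side short 0.15 29 [ 0.4931 -0.1858  0.1508] [0.021 0.019 0.007]
side short 0.16 10 [ 0.4933 -0.1911  0.1578] [0.021 0.013 0.006]
side long 0.11 15 [ 0.5647 -0.1927  0.1107] [0.031 0.041 0.007]
side long 0.12 14 [ 0.5658 -0.1792  0.1189] [0.029 0.022 0.007]
side long 0.13 11 [ 0.5623 -0.1708  0.1294] [0.02  0.006 0.006]
side long 0.14 11 [ 0.5588 -0.1659  0.1392] [0.016 0.01  0.008]
side long 0.15 10 [ 0.5574 -0.1614  0.1496] [0.018 0.007 0.005]
side long 0.16 12 [ 0.5585 -0.1535  0.16  ] [0.019 0.006 0.007]
side long 0.17 10 [ 0.5539 -0.1491  0.1702] [0.019 0.006 0.006]
side long 0.18 15 [ 0.5546 -0.1439  0.1813] [0.02  0.008 0.007]
side long 0.19 33 [ 0.5556 -0.1499  0.1897] [0.021 0.021 0.006]
```

View pics/td.png

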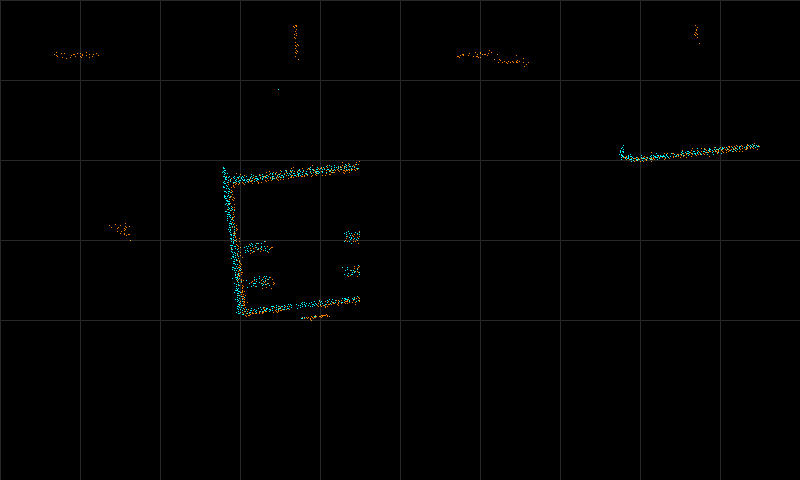

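```bash
cat >> h.py <<'E'
def to(target,yang=None):
    """world TCP target (m), tool-y world angle (deg) -> shifts cm, twist deg"""
    s=bot.read_state(); M=R.from_rotvec(s["tcp_rot"]).as_matrix()
    d=(np.array(target)-s["tool_pos"])@M*100
    a=np.degrees(np.arctan2(M[1,1],M[0,1])); t=0 if yang is None else (a-yang+180)%360-180
    print("shift cm",d.round(2),"twist",round(t,1),"now",s["tool_pos"].round(4),"yang",round(a,2),"t",s["time"],"F",s["wrist_force"].round(1),"q",s["q"].round(2))
E
python3 - <<'E'
from h import *
to((.49,-.17,.32),17.5)
B=[]
for n in ("scene","side"):
    P=cloud(load(n)).reshape(-1,3); B.append(P[np.isfinite(P[:,0])])
B=np.vstack(B); 
print("map: max height mm, rows x .58->.30 step .02, cols y .36->-.22 step .02")
for x in np.arange(.58,.28,-.02):
    row=[]
    for y in np.arange(.14,-.22,-.02):
        m=(abs(B[:,0]-x)<.01)&(abs(B[:,1]-y)<.01)&(B[:,2]<.3)
        row.append("%4d"%(1000*np.percentile(B[m,2],97)) if m.sum()>2 else "   .")
    print("%.2f"%x,"".join(row))
q=B[(abs(B[:,2]-.066)<.004)&(B[:,0]>.32)&(B[:,0]<.57)&(B[:,1]>.08)&(B[:,1]<.34)]
# iterative rectangle fit with known size: yaw, centre
from scipy.optimize import least_squares
def f(p):
    c,s=np.cos(p[2]),np.sin(p[2]); d=q[:,:2]-p[:2]; X=d[:,0]*c+d[:,1]*s; Y=-d[:,0]*s+d[:,1]*c
    # wall centre lines x=-87,77; y=+-89
    r=np.min(np.abs(np.c_[X+.087,X-.077,Y-.089,Y+.089]),1)
    return np.clip(r-.003,0,None)
best=min((least_squares(f,(x,y,.11),loss="soft_l1",f_scale=.003) for x in (.44,.455,.47) for y in (.2,.215,.23)),key=lambda r:r.cost)
print("case",best.x,np.degrees(best.x[2]),best.cost,len(q))
# lid
c,s=np.cos(best.x[2]),np.sin(best.x[2]); d=B[:,:2]-best.x[:2]; X=d[:,0]*c+d[:,1]*s; Y=-d[:,0]*s+d[:,1]*c
for z in np.arange(.1,.26,.01):
    m=(abs(B[:,2]-z)<.004)&(abs(Y)<.06)&(X>.05)&(X<.2)
    if m.sum()>3: print(z.round(2),m.sum(),np.percentile(X[m],[3,50,97]).round(4))
E
```

```text
shift cm [-51.6  -72.64  -8.85] twist 59.1 now [0.1562 0.656  0.23  ] yang 76.61 t 0.1 F [0.4 0.3 0. ] q [ 1.3   0.26  1.61 -0.    1.27 -0.04]
map: max height mm, rows x .58->.30 step .02, cols y .36->-.22 step .02
0.58  209   1   1   1   2  15  22  22  25  19  27  40   3   4   7  12 142 120
0.56  147   2   1   3   2   3   4   3   3   5   3   3   3   3 190 191 163 130
0.54   85   1   2   3   4   3   3   3   3   3   4   3   3   3 185 189 167  96
0.52   66  29   1   2   4   3   2   3   2   3   2   4   3   3   3   8  11 118
0.50   66  61   2   2   4   2   3   3   4   3   3   3   3   2   2   2 154 156
0.48   67  65   2   2   5   3   2   3   2   3   2   3   4   4   3   3 153 155
0.46   68  66   1   2   5   4   3   3   3   3   4   2   3   4   5   4   8  10
0.44   63  66   2   2   3   2   3   3   3   3   3   2   3   2   3   4   3   3
0.42   62  67   1   2   3   3   3   2   4   4   2   4   2   4   3   3   4   3
0.40   61  66   1   2   2   3   3   2   2   3   1   4   5   4   3   2   2  12
0.38   66  66   2   2   2   3   1   3   3  29  30  32  31  32  31   2   3   5
0.36    2   3   3   3   2   2   2   3   3  31  32  33  32  32  32   2   4  12
0.34    3   2   3   2   2   2   3   4   2  16  21  18   5   3   3   3   3   3
0.32    0   0   0   0   0   0   0   0   0   0   0   0   0   1   0   0   1   0
0.30 -742-742-743-740-744-739-743-739-742-745-740-741-741-740-740-738-739-739
case [0.45604201 0.2184083  0.1144094 ] 6.5551757982264665 0.008695140414291438 1445
0.1 238 [0.0845 0.0884 0.1878]
0.11 216 [0.088  0.0915 0.1895]
0.12 230 [0.0911 0.0948 0.191 ]
0.13 229 [0.094  0.098  0.1892]
0.14 203 [0.0964 0.1006 0.1047]
0.15 207 [0.0994 0.1037 0.1076]
0.16 207 [0.1029 0.1067 0.1094]
0.17 202 [0.106  0.1097 0.1129]
0.18 208 [0.1094 0.1129 0.1163]
0.19 218 [0.1123 0.1161 0.119 ]
0.2 210 [0.1153 0.1194 0.1227]
0.21 206 [0.1186 0.1222 0.1254]
0.22 313 [0.1222 0.1273 0.1431]
0.23 244 [0.1293 0.1342 0.1408]
```

>>> step_arm --pt "5 0 0 -10 0" --pt "5 0 -5 -14 8" --pt "5 -3 -10 -15 16" --pt "5 -51.6 -72.6 -9 59" --pt "5 -51.6 -72.6 -9 59" --pt "5 -51.6 -72.6 -9 59" --pt "5 -51.6 -72.6 -9 59" --pt "5 -51.6 -72.6 -9 59" --pt "5 -51.6 -72.6 -9 59" --pt "5 -51.6 -72.6 -9 59" --pt "5 -51.6 -72.6 -9 59" --pt "5 -51.6 -72.6 -9 59" --pt "5 -51.6 -72.6 -9 59" --pt "5 -51.6 -72.6 -9 59" --pt "5 -51.6 -72.6 -9 59" --pt "5 -51.6 -72.6 -9 59" --pt "5 -51.6 -72.6 -9 59" --pt "5 -51.6 -72.6 -9 59" --pt "5 -51.6 -72.6 -9 59" --pt "5 -51.6 -72.6 -9 59"

```text
time: 2.1
tool_pos: [0.4905, -0.1723, 0.3203]
tcp_rot: [-1.858, -2.533, 0.001]
wrist_force: [0.5, 0.1, -0.5]
width: 0.588
grip_force: 0.0
```

```bash
cat > bars.py <<'E'
from h import *
im,d=snap("wrist"); cv2.imwrite("pics/w1.png",im[:,:,::-1])
P=cloud(load("wrist")).reshape(-1,3); P=P[np.isfinite(P[:,0])]
Q=P[(P[:,2]>.118)&(P[:,2]<.2)&(P[:,1]>-.26)&(P[:,1]<-.1)&(P[:,0]>.45)&(P[:,0]<.62)]
for lo,hi,l in ((.46,.525,"short"),(.53,.6,"long")):
    S=Q[(Q[:,0]>lo)&(Q[:,0]<hi)]
    top=np.percentile(S[:,2],98); print(l,len(S),"ztop",top)
    for z in np.arange(.12,.2,.01):
        m=abs(S[:,2]-z)<.004
        if m.sum()>20:
            r=cv2.minAreaRect((S[m][:,:2]*1000).astype(np.float32)); print(z.round(2),m.sum(),np.round(r[0],1),np.round(r[1],1),round(r[2],1))
print(bot.read_state()["tcp_rot"]); to((.49,-.17,.32),17.5)
E
python3 bars.py
```

```text
short 718 ztop 0.15726368304679722
0.12 25 [ 501.4 -215.1] [21.   2.6] 18.2
0.13 37 [ 500.5 -210.1] [21.5  4.2] 20.0
0.14 48 [ 498.5 -204.7] [21.5  4.7] 21.4
0.15 330 [ 494.4 -191.5] [20.7 21.4] 17.7
0.16 93 [ 494.9 -193. ] [20.4  6.1] 16.2
long 1475 ztop 0.19183478183866873
0.12 54 [ 561.8 -192.2] [14.6 29.9] 59.3
0.13 85 [ 560.9 -187. ] [16.7 29.5] 64.4
0.14 77 [ 559.7 -182.3] [14.7 28. ] 67.0
0.15 81 [ 557.5 -175.8] [15.4 29. ] 66.3
0.16 92 [ 555.1 -170. ] [15.4 29.6] 61.7
0.17 105 [ 554.2 -164.8] [16.  28.9] 67.0
0.18 144 [ 555.2 -153.4] [21.5 24. ] 16.2
0.19 552 [ 554.9 -151.1] [21.9 16.7] 14.0
[ 1.85902208  2.5307006  -0.00475026]
shift cm [ 0.57 -0.   -0.03] twist -0.1 now [ 0.4917 -0.1755  0.3198] yang 17.4 t 2.15 F [ 2.3 -3.5  0.8] q [-0.39 -0.07  1.81 -0.    1.4  -0.69]
```

View pics/w1.png

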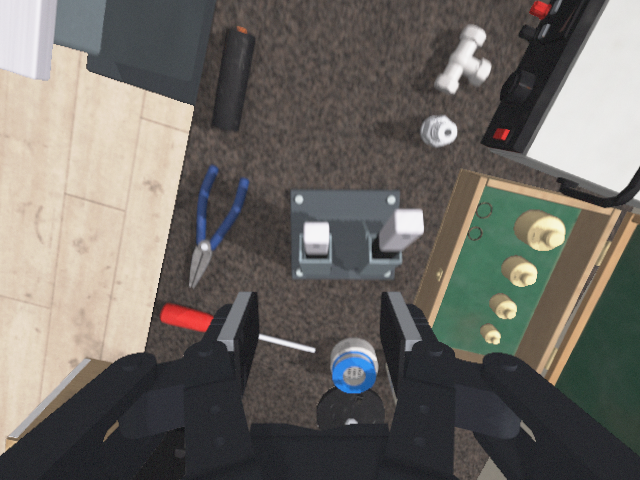

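The wrist view shows the short bar's end at (316,238) and the long bar at (405,228), with the rack square to the tool. I'll grasp the upper end of the short bar.

>>> step_arm --pt "5 -3.2 -0.2 4 0" --pt "5 -3.2 -0.2 8 0" --pt "5 -3.2 -0.2 12 0" --pt "5 -3.2 -0.2 15 0" --pt "5 -3.2 -0.2 17 0" --pt "5 -3.2 -0.2 19 0" --pt "5 -3.2 -0.2 20 0" --pt "5 -3.2 -0.2 20 0" --pt "5 -3.2 -0.2 20 0" --force 60

```text
time: 3.05
tool_pos: [0.4982, -0.2003, 0.1219]
tcp_rot: [1.855, 2.535, 0.0]
wrist_force: [1.6, 0.6, 1.8]
width: 0.584
grip_force: 0.0
```

```bash
python3 - <<'E'
from h import *
to((.4975,-.201,.120),17.4)
im,d=snap("wrist"); cv2.imwrite("pics/w2.png",im[:,:,::-1])
E
```

```text
shift cm [-0.04 -0.09  0.19] twist 0.2 now [ 0.4982 -0.2003  0.1219] yang 17.61 t 3.05 F [1.6 0.6 1.8] q [-0.43  0.1   2.01 -0.    1.03 -0.74]
```

View pics/w2.png

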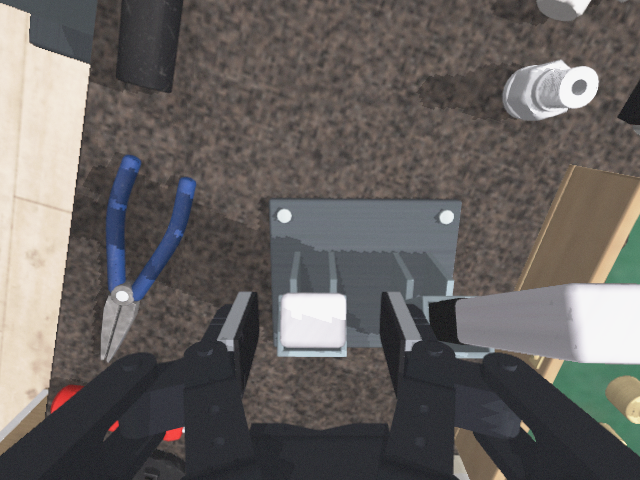

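The bar end at (314,320) sits midway between the pads at (258) and (382). Next I close and draw it out along the slant.

>>> step_arm --pt "1.5 0 0 0 0" --pt "1.5 0 0 0 0" --pt "1.5 0 0 0 0" --pt "1.5 0 0 0 0" --pt "1.5 0 0 0 0" --pt "1.5 0 0 0 0" --force 90

```text
time: 3.7
tool_pos: [0.4979, -0.2008, 0.1228]
tcp_rot: [1.855, 2.535, -0.001]
wrist_force: [-3.5, -0.0, 5.4]
width: 0.243
grip_force: 88.0
```

>>> step_arm --pt "1.5 0.5 0 -0.87 0" --pt "1.5 1 0 -1.73 0" --pt "1.5 1.5 0 -2.6 0" --pt "1.5 2 0 -3.46 0" --pt "1.5 2.5 0 -4.33 0" --pt "1.5 3 0 -5.2 0" --pt "1.5 3.5 0 -6.06 0" --pt "1.5 4 0 -6.93 0" --pt "1.5 4.5 0 -7.8 0" --pt "1.5 5 0 -8.66 0" --pt "1.5 5.5 0 -9.53 0" --pt "1.5 6 0 -10.4 0" --pt "1.5 6.5 0 -11.26 0" --pt "1.5 7 0 -12.12 0" --pt "1.5 7 0 -12.12 0"

```text
time: 5.2
tool_pos: [0.4773, -0.1329, 0.2441]
tcp_rot: [1.853, 2.534, 0.002]
wrist_force: [-0.1, 0.8, -1.3]
width: 0.239
grip_force: 88.1
```

```bash
python3 - <<'E'
from h import *
to((.48,-.03,.2),6.5)
im,d=snap("scene"); im2,d2=snap("side")
o=np.vstack([cv2.resize(im[180:330,340:480],(400,428)),]); o2=cv2.resize(im2[100:240,280:420],(400,428))
cv2.imwrite("pics/s2.png",np.hstack([o,o2])[:,:,::-1])
E
```

```text
shift cm [9.73 3.37 4.4 ] twist 11.1 now [ 0.4773 -0.1329  0.2441] yang 17.64 t 5.2 F [-0.1  0.8 -1.3] q [-0.32 -0.09  1.96  0.    1.27 -0.63]
```

View pics/s2.png

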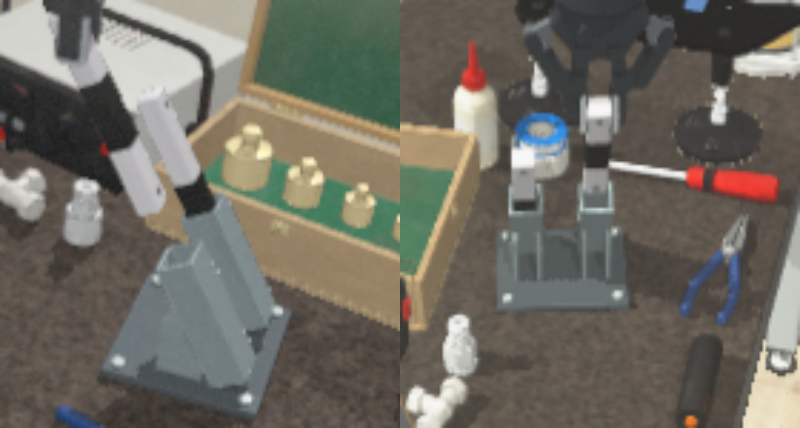

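The bar is out of its tube and the long bar stays standing. I'll carry it over free table and turn it to the case direction.

>>> step_arm --pt "1.5 2.5 0.3 -0.5 0" --pt "1.5 5 1.2 -0.5 3" --pt "1.5 7.5 2.1 1 7" --pt "1.5 10.1 3.1 4 11.1" --pt "1.5 10.1 3.1 7 11.1" --pt "1.5 10.1 3.1 9.5 11.1" --pt "1.5 10.1 3.1 10.9 11.1" --pt "1.5 10.1 3.1 10.9 11.1" --pt "1.5 10.1 3.1 10.9 11.1" --force 60

```text
time: 6.2
tool_pos: [0.4761, -0.0282, 0.1339]
tcp_rot: [2.092, 2.343, 0.0]
wrist_force: [0.3, -0.4, -1.2]
width: 0.24
grip_force: 88.1
```

```bash
python3 - <<'E'
from h import *
to((.476,-.027,.111),6.5)
for n,(a,b) in (("scene",(0,0)),("side",(0,0))):
    im,d=snap(n); P=cloud(load(n)).reshape(-1,3)
    m=(abs(P[:,0]-.478)<.03)&(P[:,1]>-.13)&(P[:,1]<.03)&(P[:,2]>.008)&(P[:,2]<.2); Q=P[m]
    for y in np.arange(-.12,.02,.01):
        k=abs(Q[:,1]-y)<.005
        if k.sum()>3: print(n,y.round(3),k.sum(),np.percentile(Q[k,2],[3,97]).round(3),Q[k,0].mean().round(3))
E
```

```text
shift cm [ 0.12 -0.    2.29] twist -0.0 now [ 0.4761 -0.0282  0.1339] yang 6.47 t 6.2 F [ 0.3 -0.4 -1.2] q [-0.11 -0.03  2.12  0.    1.05 -0.22]
scene -0.1 46 [0.031 0.045] 0.479
scene -0.09 93 [0.028 0.061] 0.477
scene -0.08 106 [0.04  0.082] 0.476
scene -0.07 100 [0.06  0.097] 0.475
scene -0.06 107 [0.076 0.113] 0.474
scene -0.05 106 [0.091 0.174] 0.472
scene -0.04 302 [0.115 0.197] 0.472
scene -0.03 142 [0.127 0.198] 0.473
scene -0.02 9 [0.133 0.187] 0.478
side -0.09 6 [0.024 0.047] 0.479
side -0.08 18 [0.028 0.059] 0.479
side -0.07 28 [0.033 0.069] 0.482
side -0.06 18 [0.062 0.094] 0.477
side -0.05 24 [0.077 0.103] 0.478
side -0.04 36 [0.095 0.196] 0.473
side -0.03 54 [0.112 0.196] 0.474
side -0.02 201 [0.137 0.193] 0.476
side -0.01 86 [0.148 0.198] 0.482
```

>>> step_arm --pt "1.5 0 0 1.2 0" --pt "1.5 0 0 2.2 0" --pt "1.5 0.9 0 2.9 0" --pt "1.5 1.9 0 3.5 0" --pt "1.5 2.8 0 4.3 0" --pt "1.5 3.6 0 5.1 0" --force 35

```text
time: 6.9
tool_pos: [0.4729, 0.0098, 0.0848]
tcp_rot: [-2.094, -2.342, -0.006]
wrist_force: [-4.7, 7.9, 14.2]
width: 0.236
grip_force: 86.6
```

```bash
cat > bar.py <<'E'
from h import *
import sys
s=bot.read_state(); print(s["tool_pos"].round(4),s["wrist_force"].round(1),s["width"],s["grip_force"],s["time"])
for n in ("scene","side"):
    snap(n); P=cloud(load(n)).reshape(-1,3)
    Q=P[(abs(P[:,0]-.478)<.04)&(P[:,1]>-.14)&(P[:,1]<.1)&(P[:,2]>.008)&(P[:,2]<.2)]
    for y in np.arange(-.14,.09,.02):
        k=abs(Q[:,1]-y)<.005
        if k.sum()>3: print(n,y.round(3),k.sum(),np.percentile(Q[k,2],[3,97]).round(3),np.percentile(Q[k,0],[3,97]).round(3))
E
python3 bar.py
```

```text
[0.4729 0.0098 0.0848] [-4.7  7.9 14.2] 0.23641772626001353 86.5826690196991 6.9
scene -0.1 13 [0.012 0.016] [0.473 0.491]
scene -0.08 69 [0.011 0.035] [0.469 0.492]
scene -0.06 67 [0.028 0.053] [0.467 0.488]
scene -0.04 73 [0.044 0.071] [0.465 0.486]
scene -0.02 67 [0.063 0.089] [0.463 0.487]
scene 0.0 456 [0.091 0.195] [0.443 0.515]
scene 0.02 10 [0.123 0.159] [0.454 0.487]
side -0.08 4 [0.01  0.023] [0.472 0.473]
side 0.0 23 [0.1  0.15] [0.44  0.514]
side 0.02 398 [0.092 0.195] [0.441 0.515]
side 0.04 4 [0.111 0.189] [0.479 0.487]
```

>>> step_arm --pt "1.5 0.7 0 0.9 0" --pt "1.5 1.35 0 1.8 0" --pt "1.5 1.9 0 2.8 0" --pt "1.5 2.35 0 3.9 0" --pt "1.5 2.7 0 5 0" --pt "1.5 2.95 0 6.1 0" --pt "1.5 3.05 0 6.9 0" --pt "1.5 3.1 0 7.3 0" --pt "1.5 3.1 0 7.3 0"

```text
time: 7.9
tool_pos: [0.4685, 0.0388, 0.0094]
tcp_rot: [2.091, 2.344, 0.0]
wrist_force: [0.6, 2.9, 3.6]
width: 0.243
grip_force: 79.8
```

```bash
python3 bar.py
```

```text
[0.4685 0.0388 0.0094] [0.6 2.9 3.6] 0.24315833800975786 79.81053829193115 7.9
scene -0.1 40 [0.009 0.021] [0.473 0.493]
scene -0.08 44 [0.009 0.022] [0.47 0.49]
scene -0.06 43 [0.01  0.025] [0.468 0.489]
scene -0.04 46 [0.01  0.028] [0.466 0.486]
scene -0.02 48 [0.011 0.03 ] [0.463 0.485]
scene 0.0 227 [0.019 0.196] [0.451 0.484]
scene 0.02 304 [0.023 0.191] [0.439 0.49 ]
scene 0.04 120 [0.019 0.183] [0.439 0.517]
scene 0.06 10 [0.153 0.196] [0.439 0.447]
side 0.0 11 [0.027 0.033] [0.475 0.486]
side 0.02 16 [0.031 0.036] [0.467 0.481]
side 0.04 114 [0.019 0.121] [0.439 0.513]
side 0.06 276 [0.024 0.189] [0.439 0.514]
side 0.08 120 [0.143 0.185] [0.454 0.483]
```

>>> step_arm --pt "5 0 0 0 0" --pt "5 0 0 0 0" --pt "5 0 0 0 0" --pt "5 0 0 -2 0" --pt "5 0 0 -6 0" --pt "5 -2 0 -11 0" --pt "5 -5 0 -16 0" --pt "5 -7 0 -18 0" --pt "5 -7 0 -18 0" --pt "5 -7 0 -18 0"

```text
time: 9.0
tool_pos: [0.4762, -0.0314, 0.19]
tcp_rot: [2.093, 2.341, 0.001]
wrist_force: [-0.4, 0.2, -0.5]
width: 0.586
grip_force: 0.0
```

```bash
python3 - <<'E'
from h import *
im,d=snap("wrist"); cv2.imwrite("pics/w3.png",im[:,:,::-1])
P=cloud(load("wrist")).reshape(-1,3)
Q=P[(abs(P[:,0]-.478)<.05)&(P[:,1]>-.14)&(P[:,1]<.1)&(P[:,2]>.01)&(P[:,2]<.03)]
r=cv2.minAreaRect((Q[:,:2]*1000).astype(np.float32)); print(len(Q),r,np.percentile(Q[:,2],[5,50,95]))
e=Q[:,:2]-np.median(Q[:,:2],0); w,v=np.linalg.eigh(e.T@e); print("axis ang",np.degrees(np.arctan2(v[1,1],v[0,1])))
to((r[0][0]/1000,r[0][1]/1000,.002),6.5)
z=load("wrist"); print(proj(z,[[r[0][0]/1000,r[0][1]/1000,.018]]))
E
```

```text
4907 ((476.318603515625, -19.893409729003906), (22.77594757080078, 160.19692993164062), 6.984068870544434) [0.01608867 0.01762231 0.01897078]
axis ang 96.88646630336487
shift cm [ 1.06  0.27 18.65] twist -0.0 now [ 0.4751 -0.0308  0.1885] yang 6.45 t 9.05 F [ 0.2 -0.1 -1. ] q [-0.12 -0.08  2.06  0.    1.16 -0.23]
[[319.61799444 198.16052491]]
```

View pics/w3.png

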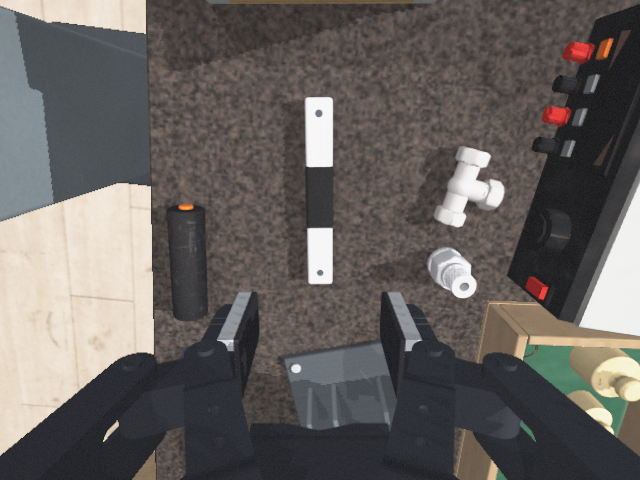

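The bar lies flat, free of other objects, with its sleeve centred at (319,197). Now I regrasp at the middle, fingertips just off the table.

>>> step_arm --pt "5 0.5 0.3 4 -0.4" --pt "5 1.1 0.3 9 -0.4" --pt "5 1.1 0.3 13 -0.4" --pt "5 1.1 0.3 16 -0.4" --pt "5 1.1 0.3 17.6 -0.4" --pt "5 1.1 0.3 18.4 -0.4" --pt "5 1.1 0.3 18.6 -0.4" --pt "5 1.1 0.3 18.6 -0.4"

```text
time: 9.85
tool_pos: [0.4775, -0.0192, 0.0032]
tcp_rot: [-2.083, -2.351, 0.001]
wrist_force: [-0.1, -0.1, 0.7]
width: 0.585
grip_force: 0.0
```

>>> step_arm --pt "1.5 0 0 0 0" --pt "1.5 0 0 0 0" --pt "1.5 0 0 0 0" --pt "1.5 0 0 0 0" --pt "1.5 0 0 0 0" --pt "1.5 0 0 0 0" --force 70

```text
time: 10.45
tool_pos: [0.479, -0.0197, 0.0049]
tcp_rot: [2.083, 2.35, 0.002]
wrist_force: [-1.1, 1.3, 6.3]
width: 0.235
grip_force: 70.5
```

>>> step_arm --pt "1.5 0 0 -1 0" --pt "1.5 0 0 -4 0" --pt "1.5 0 0 -8 0" --pt "1.5 0 0 -12 0" --pt "1.5 0 0 -16 0" --pt "1.5 0 0 -18 0" --pt "1.5 0 0 -18 0"

```text
time: 11.15
tool_pos: [0.4806, -0.0199, 0.188]
tcp_rot: [2.079, 2.346, 0.008]
wrist_force: [-0.0, -0.5, -1.8]
width: 0.228
grip_force: 69.6
```

```bash
cat > held.py <<'E'
from h import *
# bar pose relative to TCP from fixed cams + wrist
s=bot.read_state(); p=s["tool_pos"]; M=R.from_rotvec(s["tcp_rot"]).as_matrix()
print(p.round(4),s["wrist_force"].round(1),s["width"],s["grip_force"],s["time"])
for n in ("scene","side","wrist"):
    snap(n); P=cloud(load(n)).reshape(-1,3); T=(P-p)@M
    Q=T[(abs(T[:,1])<.02)&(abs(T[:,0])<.1)&(abs(T[:,0])>.035)&(T[:,2]>-.05)&(T[:,2]<.02)]
    if len(Q)<30: print(n,"few"); continue
    for x in (-.075,-.06,-.045,.045,.06,.075):
        k=abs(Q[:,0]-x)<.006
        if k.sum()>5: print(n,x,k.sum(),"tool y",np.percentile(Q[k,1]*1e3,[3,97]).round(1),"tool z",np.percentile(Q[k,2]*1e3,[3,50,97]).round(1))
    print(n,"x ext",np.percentile(Q[:,0]*1e3,[.5,99.5]).round(1))
to((.456-.03*.9935,.2184-.03*.1141,.2),6.55)
E
python3 held.py
```

```text
[ 0.4806 -0.0199  0.188 ] [-0.  -0.5 -1.8] 0.22790745808449306 69.58184123039246 11.15
scene -0.075 78 tool y [-11.8   9. ] tool z [-14.3  -8.5   3.1]
scene -0.06 65 tool y [-12.3   8.8] tool z [-14.2 -10.6   3. ]
scene -0.045 63 tool y [-11.7   8.7] tool z [-15.  -11.3   2.9]
scene 0.045 55 tool y [-12.6   8.1] tool z [-14.4 -11.1   2.4]
scene 0.06 46 tool y [-13.7   9.9] tool z [-14.4 -11.3   1.4]
scene 0.075 37 tool y [-11.5   8. ] tool z [-14.6  -8.7   2.9]
scene x ext [-81.7  77.5]
side -0.06 10 tool y [ 3. 10.] tool z [-12.1 -11.   -5.8]
side -0.045 14 tool y [-2.  10.1] tool z [-12.2 -10.5  -7. ]
side 0.045 31 tool y [-10.    9.4] tool z [-13.  -10.3  -7.6]
side 0.06 33 tool y [-10.7   9.5] tool z [-13.3 -10.3  -6.9]
side 0.075 56 tool y [-10.1   9.2] tool z [-12.5  -8.2   5.1]
side x ext [-66.7  84.2]
wrist -0.045 911 tool y [-13.   8.] tool z [-8.6 -7.7 -6.1]
wrist 0.045 2032 tool y [-12.5   7.9] tool z [-9.1 -7.9 -6.3]
wrist 0.06 2236 tool y [-12.4   7.9] tool z [-9.2 -7.9 -6.4]
wrist 0.075 2489 tool y [-12.7   7.8] tool z [-9.2 -7.8 -5.9]
wrist x ext [-47.6  80.7]
shift cm [23.89 -2.18 -1.78] twist 0.4 now [ 0.4765 -0.0195  0.182 ] yang 6.9 t 11.3 F [-0.1  0.9 -2. ] q [-0.09 -0.08  2.07 -0.    1.15 -0.21]
```

>>> step_arm --pt "1.5 3 0 -1.8 0" --pt "1.5 7 -0.5 -1.8 0.4" --pt "1.5 11 -1 -1.8 0.4" --pt "1.5 15 -1.5 -1.8 0.4" --pt "1.5 19 -2.2 -1.8 0.4" --pt "1.5 22 -2.2 -1.8 0.4" --pt "1.5 23.5 -2.2 -1.8 0.4" --pt "1.5 23.9 -2.2 -1.8 0.4" --pt "1.5 23.9 -2.2 -1.8 0.4" --pt "1.5 23.9 -2.2 -1.8 0.4" --pt "1.5 23.9 -2.2 -1.8 0.4" --pt "1.5 23.9 -2.2 -1.8 0.4"

```text
time: 12.5
tool_pos: [0.4274, 0.2142, 0.2014]
tcp_rot: [2.093, 2.342, -0.0]
wrist_force: [-0.4, -0.8, -2.2]
width: 0.235
grip_force: 69.5
```

```bash
python3 held.py; python3 - <<'E'
from h import *
from scipy.optimize import least_squares
z=load("wrist"); cv2.imwrite("pics/w4.png",z["im"][:,:,::-1])
P=cloud(z).reshape(-1,3); P=P[np.isfinite(P[:,0])]
def fit(q,p0):
    def f(p):
        c,s=np.cos(p[2]),np.sin(p[2]); d=q[:,:2]-p[:2]; X=d[:,0]*c+d[:,1]*s; Y=-d[:,0]*s+d[:,1]*c
        return np.clip(np.min(np.abs(np.c_[X+.087,X-.077,Y-.089,Y+.089]),1)-.003,0,None)
    r=least_squares(f,p0,loss="soft_l1",f_scale=.002); return r.x
def sel(B): return B[(abs(B[:,2]-.066)<.004)&(B[:,0]>.32)&(B[:,0]<.57)&(B[:,1]>.08)&(B[:,1]<.34)]
A=[]
for n in ("scene","side","wrist"):
    Q=cloud(load(n)).reshape(-1,3); Q=Q[np.isfinite(Q[:,0])]; q=sel(Q); A.append(q); x=fit(q,(.456,.2184,.1144)); print(n,len(q),x.round(4),np.degrees(x[2]).round(2))
p=fit(np.vstack(A),(.456,.2184,.1144)); print(p)
# saddles: cheeks tops z~.061 in case frame
for n,Q in zip(("scene","side","wrist"),[cloud(load(n)).reshape(-1,3) for n in ("scene","side","wrist")]):
    c,s=np.cos(p[2]),np.sin(p[2]); d=Q[:,:2]-p[:2]; X=d[:,0]*c+d[:,1]*s; Y=-d[:,0]*s+d[:,1]*c
    for sg in (1,-1):
        m=(abs(Q[:,2]-.061)<.004)&(abs(Y*sg-.061)<.014)&(abs(X+.03)<.04)
        if m.sum()>5:
            h,_=np.histogram(X[m]*1e3,np.arange(-66,8,3)); print(n,sg,h)
E
```

```text
[0.4274 0.2142 0.2014] [-0.4 -0.8 -2.2] 0.23548012055437897 69.48681592941284 12.5
scene -0.075 71 tool y [-11.3  10.3] tool z [-14.6  -8.1   2.1]
scene -0.06 43 tool y [-11.6   6.7] tool z [-14.4 -11.9   2.2]
scene -0.045 49 tool y [-12.1   7.9] tool z [-14.3 -11.2   2.7]
scene 0.045 36 tool y [-12.7   9.7] tool z [-14.2 -12.    1.7]
scene 0.06 44 tool y [-11.9   8.1] tool z [-14.8 -12.    1.2]
scene 0.075 25 tool y [-11.3  10. ] tool z [-13.9 -10.1   3.5]
scene x ext [-82.7  76.7]
side -0.045 14 tool y [ 3.4 10.6] tool z [-15.8 -13.5 -11.8]
side 0.045 50 tool y [-9.6 11.5] tool z [-15.8 -12.8  -1.9]
side 0.06 48 tool y [-9.2 10.2] tool z [-17.1 -13.7  -5.5]
side 0.075 87 tool y [-9.6 11.4] tool z [-15.3  -9.6   3.6]
side x ext [-51.5  82.9]
wrist -0.045 958 tool y [-9.9 11.1] tool z [-13.6 -12.7 -11.1]
wrist 0.045 2030 tool y [-9.3 11. ] tool z [-13.9 -12.8 -11.2]
wrist 0.06 2241 tool y [-9.3 11. ] tool z [-14.  -12.8 -11.2]
wrist 0.075 2401 tool y [-9.6 10.9] tool z [-14.  -12.6 -10.7]
wrist x ext [-47.9  80.3]
shift cm [ 0.06 -0.12  0.16] twist -0.1 now [0.4275 0.2145 0.2016] yang 6.45 t 12.65 F [ 0.6 -0.1 -0.9] q [ 0.41 -0.09  2.05 -0.    1.19  0.3 ]
scene 653 [0.455  0.2157 0.1135] 6.5
side 742 [0.4574 0.2196 0.1178] 6.75
wrist 7513 [0.4563 0.2187 0.114 ] 6.53
[0.45631299 0.21840857 0.11369817]
scene 1 [ 0  0 11  9  5  7  6  0  0  0  0  0  0  0  0  2  5 13  5  6  6  1  0  0]
scene -1 [ 0  1 16  7  8 11  3  0  0  0  0  0  0  0  0  1  7 12  9  5  7  1  0  0]
side 1 [ 0  0  3 12 12 11 12  6  0  0  0  0  0  0  0  0  5 14 11 10 12  7  0  0]
side -1 [ 0  0  2  9 10 11 10  6  0  0  0  0  0  0  0  0  3  0  0  0  0  0  0  0]
wrist 1 [  0   0  94 167 108   0   0   0   0   0   0   0   0   0   0   0   0   0
   0   0  80  44   0   0]
wrist -1 [ 0  0 19 36 13  0  0  0  0  0  0  0  0  0  0  0  0  0  0  0  2 12  0  0]
```

View pics/w4.png

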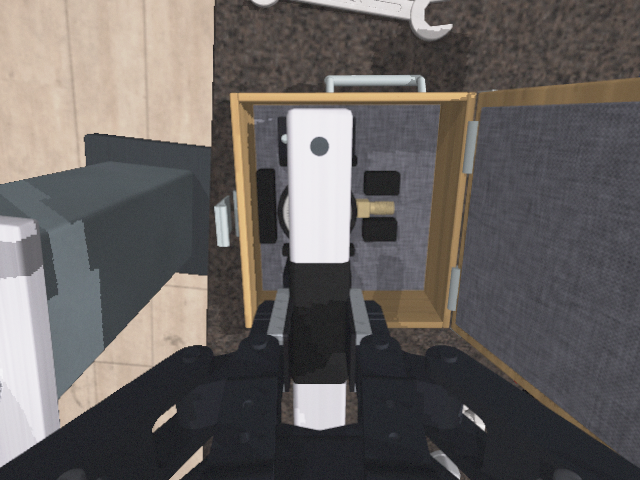

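The bar is held level over the case, front end at (319,112). The saddles, gauge and stem below are lined up with it, so I'm lowering it.

>>> step_arm --pt "1.5 0 -0.1 4 0" --pt "1.5 0.1 -0.1 8 0" --pt "1.5 0.1 -0.1 11 0" --pt "1.5 0.1 -0.1 12.5 0" --pt "1.5 0.1 -0.1 13 0" --pt "1.5 0.1 -0.1 13.3 0" --pt "1.5 0.1 -0.1 13.3 0" --pt "1.5 0.1 -0.1 13.3 0" --pt "1.5 0.1 -0.1 13.3 0"

```text
time: 13.55
tool_pos: [0.4272, 0.2164, 0.0697]
tcp_rot: [2.091, 2.343, 0.004]
wrist_force: [1.1, -0.6, -2.2]
width: 0.237
grip_force: 69.4
```

```bash
python3 - <<'E'
from h import *
to((.4265,.2152,.048),6.53)
p=(.4563,.2186,.114)
for n in ("scene","side","wrist"):
    snap(n); Q=cloud(load(n)).reshape(-1,3); c,s=np.cos(p[2]),np.sin(p[2]); d=Q[:,:2]-p[:2]; X=d[:,0]*c+d[:,1]*s; Y=-d[:,0]*s+d[:,1]*c
    for sg in (1,-1):
        m=(Q[:,2]>.064)&(Q[:,2]<.09)&(abs(Y*sg-.061)<.018)&(abs(X+.03)<.025)
        if m.sum()>5: print(n,sg,m.sum(),"X",np.percentile(X[m]*1e3,[3,97]).round(1),"Z",np.percentile(Q[m,2]*1e3,[3,50,97]).round(1))
    m=(Q[:,2]>.065)&(Q[:,2]<.09)&(abs(Y)<.086)&(abs(X+.03)<.009)
    if m.sum()>5: print(n,"Y ext",np.percentile(Y[m]*1e3,[.5,99.5]).round(1))
E
```

```text
shift cm [-0.11 -0.08  2.17] twist -0.0 now [0.4272 0.2164 0.0697] yang 6.51 t 13.55 F [ 1.1 -0.6 -2.2] q [0.42 0.06 2.17 0.   0.91 0.3 ]
scene 1 95 X [-41.7 -25.1] Z [67.3 80.5 84.9]
scene -1 138 X [-41.7 -20. ] Z [67.  81.1 84.6]
scene Y ext [-81.7  78.4]
side 1 146 X [-44.6 -17.4] Z [65.6 81.8 86.5]
side Y ext [-40.4  83. ]
wrist 1 6831 X [-39.1 -18.6] Z [80.3 81.9 83.2]
wrist -1 473 X [-39.7 -18.9] Z [80.  81.8 82.8]
wrist Y ext [-46.7  80.7]
```

>>> step_arm --pt "1.5 -0.1 -0.1 0.4 0" --pt "1.5 -0.1 -0.1 0.8 0" --pt "1.5 -0.1 -0.1 1.1 0" --pt "1.5 -0.1 -0.1 1.4 0" --pt "1.5 -0.1 -0.1 1.6 0" --pt "1.5 -0.1 -0.1 1.8 0" --pt "1.5 -0.1 -0.1 1.8 0"

```text
time: 14.4
tool_pos: [0.425, 0.2147, 0.0501]
tcp_rot: [-2.092, -2.344, 0.001]
wrist_force: [0.0, 0.0, -0.7]
width: 0.236
grip_force: 69.4
```

>>> step_arm --pt "1.5 0 0 0.15 0" --pt "1.5 0 0 0.3 0" --pt "1.5 0 0 0.3 0" --pt "1.5 0 0 0.3 0"

```text
time: 14.8
tool_pos: [0.4255, 0.2149, 0.0479]
tcp_rot: [2.092, 2.344, 0.001]
wrist_force: [-0.7, -0.7, 2.1]
width: 0.236
grip_force: 69.9
```

```bash
cat > seat.py <<'E'
from h import *
to((.4265,.2152,.048),6.53)
p=(.4563,.2186,.114)
for n in ("scene","side","wrist"):
    snap(n); Q=cloud(load(n)).reshape(-1,3); c,s=np.cos(p[2]),np.sin(p[2]); d=Q[:,:2]-p[:2]; X=d[:,0]*c+d[:,1]*s; Y=-d[:,0]*s+d[:,1]*c
    for y in (-.068,-.055,.055,.068):
        m=(Q[:,2]>.05)&(Q[:,2]<.09)&(abs(Y-y)<.008)&(abs(X+.03)<.009)
        if m.sum()>5: print(n,y,m.sum(),"Z",np.percentile(Q[m,2]*1e3,[3,50,97]).round(1))
E
python3 seat.py
```

```text
shift cm [ 0.02  0.1  -0.01] twist -0.0 now [0.4255 0.2149 0.0479] yang 6.51 t 14.8 F [-0.7 -0.7  2.1] q [ 0.42  0.09  2.19 -0.    0.87  0.3 ]
scene -0.068 27 Z [56.6 61.5 63.4]
scene -0.055 23 Z [59.4 61.3 63.1]
scene 0.055 12 Z [56.8 61.1 61.9]
scene 0.068 18 Z [60.1 61.5 62.9]
side 0.055 43 Z [57.1 60.3 63.7]
side 0.068 43 Z [56.7 61.2 65.1]
wrist -0.055 147 Z [59.4 60.5 61.3]
wrist 0.055 2421 Z [59.4 60.5 61.7]
wrist 0.068 2647 Z [59.4 60.6 61.8]
```

The bar top reads about 61 mm at both saddles, which is seated. Now I let go and rise.

>>> step_arm --pt "4.5 0 0 0 0" --pt "4.5 0 0 0 0" --pt "4.5 0 0 0 0" --pt "4.5 0 0 0 0" --pt "4.5 0 0 -1 0" --pt "4.5 0 0 -3 0" --pt "4.5 0 0 -7 0" --pt "4.5 0 0 -12 0" --pt "4.5 0 0 -17 0" --pt "4.5 0 0 -22 0" --pt "4.5 0 0 -24 0" --pt "4.5 0 0 -24 0"

```text
time: 16.15
tool_pos: [0.4276, 0.2158, 0.2933]
tcp_rot: [2.089, 2.341, 0.014]
wrist_force: [0.7, -0.5, 0.3]
width: 0.528
grip_force: 0.0
```

```bash
python3 seat.py; python3 - <<'E'
from h import *
z=load("wrist"); cv2.imwrite("pics/w5.png",z["im"][:,:,::-1])
p=(.4563,.2186,.114); c,s=np.cos(p[2]),np.sin(p[2])
for n in ("scene","side","wrist"):
    Q=cloud(load(n)).reshape(-1,3); d=Q[:,:2]-p[:2]; X=d[:,0]*c+d[:,1]*s; Y=-d[:,0]*s+d[:,1]*c
    m=(X>.13)&(X<.3)&(abs(Y)<.07)&(Q[:,2]>.0)&(Q[:,2]<.26)
    for x in np.arange(.14,.3,.02):
        k=m&(abs(X-x)<.01)
        if k.sum()>3: print(n,x.round(2),k.sum(),np.percentile(Q[k,2],[50,99]).round(3))
    m=(Q[:,2]>.055)&(Q[:,2]<.07)&(abs(Y)<.083)&(abs(X+.03)<.02)
    if n=="wrist": print(cv2.minAreaRect((np.c_[X[m],Y[m]]*1e3).astype(np.float32)))
E
```

```text
shift cm [-0.12 -0.36 24.53] twist -0.0 now [0.4276 0.2158 0.2933] yang 6.5 t 16.15 F [ 0.7 -0.5  0.3] q [ 0.42 -0.16  1.93 -0.    1.36  0.3 ]
scene -0.068 26 Z [59.9 61.8 63.7]
scene -0.055 25 Z [59.2 61.6 63. ]
scene 0.055 21 Z [58.5 61.4 63.1]
scene 0.068 21 Z [59.2 61.1 63.1]
side -0.068 39 Z [56.6 61.5 64.7]
side -0.055 41 Z [56.4 61.2 64.1]
side 0.055 45 Z [57.  60.3 66. ]
side 0.068 45 Z [57.7 60.4 65.1]
wrist -0.068 248 Z [59.2 60.8 61.9]
wrist -0.055 264 Z [59.5 60.7 62. ]
wrist 0.055 343 Z [59.2 60.6 62. ]
wrist 0.068 339 Z [58.8 60.5 62. ]
scene 0.14 147 [0.226 0.234]
scene 0.16 42 [0.003 0.008]
scene 0.18 40 [0.002 0.007]
scene 0.2 25 [0.001 0.148]
scene 0.22 245 [0.189 0.206]
scene 0.24 347 [0.1   0.207]
scene 0.26 405 [0.126 0.206]
scene 0.28 385 [0.133 0.206]
side 0.14 366 [0.226 0.234]
side 0.16 137 [0.003 0.009]
side 0.18 459 [0.089 0.135]
side 0.2 235 [0.003 0.154]
side 0.22 700 [0.157 0.207]
side 0.24 483 [0.201 0.209]
side 0.26 377 [0.204 0.209]
side 0.28 256 [0.205 0.21 ]
wrist 0.14 4495 [0.227 0.233]
wrist 0.22 229 [0.142 0.149]
wrist 0.28 33 [0.072 0.073]
((-29.994796752929688, -0.28743743896484375), (39.95710754394531, 159.8546905517578), 0.009906740859150887)
```

View pics/w5.png

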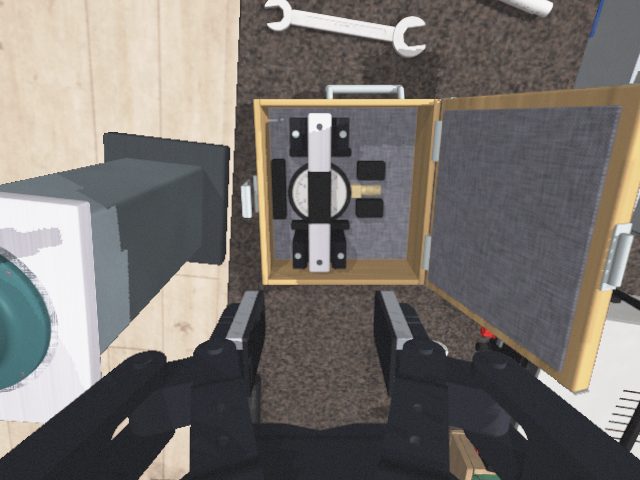

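The bar lies in both saddles (320,115 to 320,270) and has been let go. Now I go over the lid with shut fingers and down behind it.

>>> step_arm --pt "0 0 4 -1 0" --pt "0 0 8 -1 0" --pt "0 0 12 -1 0" --pt "0 0 16 -1 0" --pt "0 0 19 -1 0" --pt "0 0 20.3 -1 0" --pt "0 0 20.3 0 0" --pt "0 0 20.3 3 0" --pt "0 0 20.3 5.5 0" --pt "0 0 20.3 7 0" --pt "0 0 20.3 7.6 0" --pt "0 0 20.3 7.6 0" --pt "0 0 20.3 7.6 0"

```text
time: 17.6
tool_pos: [0.6273, 0.2381, 0.2128]
tcp_rot: [2.091, 2.343, 0.002]
wrist_force: [0.5, 0.7, -0.2]
width: -0.0
grip_force: 0.0
```

```bash
cat > lid.py <<'E'
from h import *
p=(.4563,.2186,.114); c,s=np.cos(p[2]),np.sin(p[2])
st=bot.read_state(); t=st["tool_pos"]; d=t[:2]-p[:2]
print("TCP case",round((d[0]*c+d[1]*s)*1e3,1),round((-d[0]*s+d[1]*c)*1e3,1),round(t[2]*1e3,1),"F",st["wrist_force"].round(1),st["width"],st["time"])
for n in ("scene","side"):
    snap(n); Q=cloud(load(n)).reshape(-1,3); d=Q[:,:2]-p[:2]; X=d[:,0]*c+d[:,1]*s; Y=-d[:,0]*s+d[:,1]*c
    m=(abs(Y)<.085)&(abs(Y)>.04)&(X>-.12)&(X<.2)&(Q[:,2]>.075)&(Q[:,2]<.26)
    th=np.arctan2(Q[m,2]-.066,.08-X[m]); rr=np.hypot(Q[m,2]-.066,.08-X[m]); k=(rr>.08)&(rr<.172)
    print(n,k.sum(),"theta pct",np.percentile(th[k],[5,50,95]).round(3) if k.sum()>5 else "")
E
python3 lid.py
```

```text
TCP case 172.1 -0.1 212.8 F [ 0.5  0.7 -0.2] -9.33478880618662e-05 17.6
scene 994 theta pct [1.816 1.85  1.887]
side 1096 theta pct [1.838 1.866 2.935]
```

>>> step_arm --pt "0 0 -1 0 0" --pt "0 0 -1.8 0 0" --pt "0 0 -2.6 0 0" --pt "0 0 -3.4 0 0" --pt "0 0 -4.4 -0.3 0" --pt "0 0 -5.4 -0.6 0" --pt "0 0 -6.4 -0.8 0" --pt "0 0 -7.4 -0.8 0" --pt "0 0 -8.4 -0.8 0" --pt "0 0 -8.4 -0.8 0"

```text
time: 18.7
tool_pos: [0.5414, 0.228, 0.2191]
tcp_rot: [-2.091, -2.343, 0.003]
wrist_force: [-0.3, -0.5, -0.4]
width: -0.001
grip_force: 0.0
```

```bash
python3 lid.py
```

```text
TCP case 85.6 -0.4 219.1 F [-0.3 -0.5 -0.4] -0.001323927748710766 18.7
scene 927 theta pct [1.391 1.42  1.472]
side 520 theta pct [1.415 1.493 2.962]
```

>>> step_arm --pt "0 0 -1 0.1 0" --pt "0 0 -2 0.2 0" --pt "0 0 -3 0.4 0" --pt "0 0 -4 0.7 0" --pt "0 0 -5 1 0" --pt "0 0 -5.9 1.4 0" --pt "0 0 -6.8 1.9 0" --pt "0 0 -7.6 2.4 0" --pt "0 0 -8.5 2.9 0" --pt "0 0 -9.3 3.5 0" --pt "0 0 -10.1 4.2 0" --pt "0 0 -10.8 5 0" --pt "0 0 -11.5 5.7 0" --pt "0 0 -12.1 6.5 0" --pt "0 0 -12.1 6.5 0"

```text
time: 20.3
tool_pos: [0.4212, 0.2139, 0.1525]
tcp_rot: [-2.09, -2.343, 0.005]
wrist_force: [0.0, 0.2, -0.3]
width: -0.004
grip_force: 0.0
```

```bash
python3 lid.py
```

```text
TCP case -35.4 -0.7 152.5 F [ 0.   0.2 -0.3] -0.003918662285062688 20.3
scene 504 theta pct [0.514 0.654 2.953]
side 884 theta pct [0.588 0.653 2.943]
```

>>> step_arm --pt "0 0 -0.4 0.8 0" --pt "0 0 -0.9 1.6 0" --pt "0 0 -1.3 2.4 0" --pt "0 0 -1.7 3.2 0" --pt "0 0 -2 4 0" --pt "0 0 -2.3 4.8 0" --pt "0 0 -2.5 5.5 0" --pt "0 0 -2.5 5.5 0" --pt "0 0 -2.5 4 0" --pt "0 0 -4 3.8 0" --pt "0 0 -4.6 3.8 0" --pt "0 0 -4.6 3.8 0"

```text
time: 21.6
tool_pos: [0.3765, 0.209, 0.116]
tcp_rot: [-2.091, -2.344, 0.002]
wrist_force: [0.0, -0.2, 0.7]
width: 0.001
grip_force: 0.0
```

```bash
python3 lid.py
```

```text
TCP case -80.3 -0.4 116.0 F [ 0.  -0.2  0.7] 0.0007103591223911866 21.6
scene 806 theta pct [0.153 0.234 2.939]
side 1079 theta pct [0.195 0.25  2.932]
```

>>> step_arm --pt "0 0 0 0.6 0" --pt "0 0 0 1.2 0" --pt "0 0 0 1.8 0" --pt "0 0 0 2.3 0" --pt "0 0 0 2.6 0" --pt "0 0 0 2.6 0" --pt "0 0 0 2.6 0"

```text
time: 22.4
tool_pos: [0.3777, 0.2093, 0.0904]
tcp_rot: [2.092, 2.344, -0.0]
wrist_force: [0.5, 0.4, 0.1]
width: -0.001
grip_force: 0.0
```

>>> step_arm --pt "0 0 0 0.15 0" --pt "0 0 0 0.3 0" --pt "0 0 0 0.45 0" --pt "0 0 0 0.45 0"

```text
time: 22.8
tool_pos: [0.3779, 0.2096, 0.0874]
tcp_rot: [2.092, 2.344, 0.001]
wrist_force: [-3.8, -1.4, 9.7]
width: 0.004
grip_force: 5.1
```

```bash
python3 lid.py
```

```text
TCP case -78.9 -0.1 87.4 F [-3.8 -1.4  9.7] 0.004449782196427245 22.8
scene 814 theta pct [0.084 0.161 2.943]
side 955 theta pct [0.121 0.178 2.946]
```

>>> step_arm --pt "0 0 0 0.1 0" --pt "0 0 0 0.2 0" --pt "0 0 0 0.3 0" --pt "0 0 0 0.3 0"

```text
time: 23.3
tool_pos: [0.3774, 0.2095, 0.0834]
tcp_rot: [-2.092, -2.344, 0.0]
wrist_force: [-2.6, 0.0, 2.6]
width: 0.006
grip_force: 1.8
```

>>> step_arm --pt "0 0 0 0.1 0" --pt "0 0 0 0.2 0" --pt "0 0 0 0.3 0" --pt "0 0 0 0.3 0"

```text
time: 23.7
tool_pos: [0.3777, 0.2093, 0.0799]
tcp_rot: [2.092, 2.344, 0.0]
wrist_force: [-0.3, 0.1, 1.8]
width: -0.004
grip_force: 1.3
```

>>> step_arm --pt "0 0 0 0.15 0" --pt "0 0 0 0.3 0" --pt "0 0 0 0.3 0"

```text
time: 24.0
tool_pos: [0.3779, 0.2094, 0.0796]
tcp_rot: [-2.092, -2.344, 0.001]
wrist_force: [-9.7, -4.5, 24.4]
width: 0.0
grip_force: 12.2
```

At the stop with 24 N. Now I back off and check.

>>> step_arm --pt "0 0 0 -1 0" --pt "0 0 0 -4 0" --pt "0 0 0 -9 0" --pt "0 0 0 -14 0" --pt "0 -4 0 -18 0" --pt "0 -8 0 -20 0" --pt "0 -8 0 -20 0" --pt "0 -8 0 -20 0"

```text
time: 24.8
tool_pos: [0.3872, 0.1293, 0.2774]
tcp_rot: [2.095, 2.34, 0.003]
wrist_force: [-0.3, -0.1, -0.1]
width: 0.003
grip_force: 0.0
```

```bash
python3 lid.py; python3 - <<'E'
from h import *
p=(.4563,.2186,.114); c,s=np.cos(p[2]),np.sin(p[2])
snap("wrist")
for n in ("scene","side","wrist"):
    Q=cloud(load(n)).reshape(-1,3); d=Q[:,:2]-p[:2]; X=d[:,0]*c+d[:,1]*s; Y=-d[:,0]*s+d[:,1]*c
    for x in (-.08,-.03,.02,.07):
        m=(abs(X-x)<.008)&(abs(Y)<.08)&(Q[:,2]>.05)&(Q[:,2]<.11)
        if m.sum()>5: print(n,x,m.sum(),(np.median(Q[m,2])*1e3).round(1))
cv2.imwrite("pics/fin.png",np.hstack([cv2.resize(load(n)["im"],(400,300)) for n in ("scene","side")])[:,:,::-1])
E
```

```text
TCP case -78.8 -80.8 277.4 F [-0.3 -0.1 -0.1] 0.0034922154880430234 24.8
scene 960 theta pct [0.078 0.125 2.936]
side 1385 theta pct [0.076 0.121 2.922]
scene -0.08 251 80.3
scene -0.03 214 80.4
scene 0.02 195 80.3
scene 0.07 174 80.5
side -0.08 370 80.0
side -0.03 363 80.0
side 0.02 354 80.1
side 0.07 347 80.8
wrist -0.08 3811 79.4
wrist -0.03 3806 79.4
wrist 0.02 3856 79.4
wrist 0.07 3874 79.8
```

View pics/fin.png

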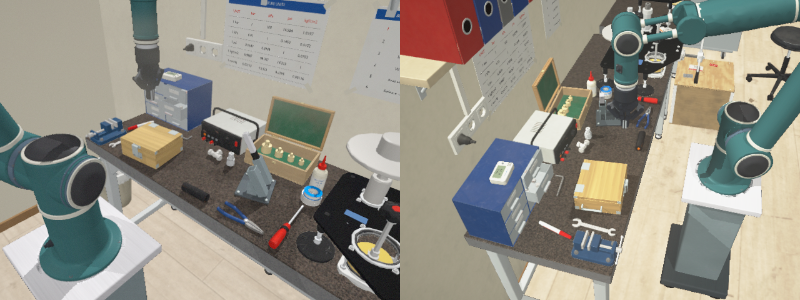

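The lid is flat at 80 mm all over, so it is fully shut. The long bar is still standing in the rack, and the other things are where they were.

```bash
python3 -c "
from workcell import bot
print(bot.finish_job())"
```

```text
the job is handed in; nothing more can be done
None
```

The job is handed in at about 25 s on the robot's clock: the short bar lies down in both saddle notches, the lid is shut (flat at 80 mm after a final 24 N press), the long bar still stands in the rack, and nothing else looks moved.

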